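# Set up the rinsing tank with its hook-on basket

### The arm

A 6-joint arm with a two-finger parallel gripper is mounted at the origin on a cart in front of the work surface, level with it; the furniture and walls round the work are solid. World frame = base frame: x ahead of the robot, y to its left, z up, the work surface at z = 0. Lengths are in m, angles in rad, forces in N, time in s.
With the tool pointing down it reaches from about 0.425 to 0.95 m from the base axis. Payload 3.5 kg.
Tool frame: the origin (TCP) lies on the centre line of the jaws, within the pads' length; the fingertips stand 25 mm ahead of it and the grasp point (between the pads) lies 6 mm ahead of it; y points along the fingers, z is the direction in which the jaws open and shut, and the axes are right-handed (so a half turn about y gives the same grasp; the last joint's range is limited). The gripper opens to 85 mm and grips with 20 to 120 N. Pads are 22 mm wide; open, the fingers measure 114 mm over their backs; the gripper's body (76 mm by 85 mm) begins 54 mm behind the grasp point. The pads swing forward as they close: fully open they stand 13 mm farther back than shut.
Start: joints at [-1.292, 0.286, 1.577, -0, 1.279, -0.15], TCP at [0.281, -0.614, 0.256] pointing down, gripper open.
Joint ranges: [-2.77, 2.77], [-0.9, 2.22], [0.21, 2.48], [-1.53, 4.67], [0.24, 2.81], [-2.84, 2.84]. Speed limits (rad/s): [2.79, 2.79, 3.14, 3.14, 3.14, 3.14].

### API

Orientations are given as a unit quaternion [x, y, z, w].
In Python, from plant import ctrl gives the robot as it stands.
- The arm moves only by the tool arm_command, never from a script. Its argument "steps" is a list of rows, each an object with "hand": the opening, from 0 (shut) to 1 (fully open); "travel": the shift along the tool's x, y, z in units of 0.3 m (1.0 is 0.3 m), a list of three; "rotation": the turn, a rotation vector about the tool's x, y, z in units of 30 degrees (1.0 is 30 degrees), a list of three. A call has 1 to 20 rows; each row shifts and turns the pose as measured when the row begins, along the tool's axes as they then stand; what a row does not reach is not made up. A row lasts 1/8 s, in which the tool goes at most 62.5 mm and 10.7 degrees, less where a joint would pass 70% of its speed; a pose out of reach is approached as far as the arm can. A call with a number of a shift or a turn outside -1 to 1 is refused whole. A call with a gripper value outside its range is refused whole. The fingers move at their own pace and stop on an object; "grip_force" is the grip in N (left out, the last holds). Time passes only in rows, so rows that do not move let the fingers close. It gives the time, the measured TCP pose, the force and the opening at its end, in the units of the state.
- ctrl.get_state(): the state, without advancing time (a new reading comes with each control period).
- ctrl.read_camera(name): name is "side" or "top"; returns (picture, depth): 400x640x3 uint8, blue, green, red; 400x640 float32, m along the optical axis (not along the pixel's ray), 0 where there is no reading.
- ctrl.camera_params(name): a dict with "fx", "fy", "cx", "cy" (pixels), "distortion" ([k1, k2, p1, p2, k3] as OpenCV has them; the pictures are not rectified), "extrinsics" (4x4, takes a point from camera to world coordinates). Camera axes: x right, y down, z forward; pixel columns grow to the right and rows downward; lengths in m; the calibration is good to about 2 mm. A picture is of the moment at which its call begins. camera_params takes no time and is no camera call.
- ctrl.sign_off(): hands the job in, once; it reports no verdict.
Trained networks look in the newest picture that a camera, given by its name, has taken for a name from the list of things; names that differ only in an ending like _2 or _b are one class to them, and where a whole thing is asked for, a point or a joint stands for the part that bears it (a point fixed in the world has none). Each returns a list of dicts, best first, with "score" (0 to 1); they miss things now and then, are a little off and sometimes report something else, mostly with a low value. They report only what shows in the picture. A call takes as long as a camera call.
- ctrl.masks_of(camera, thing): "region" (400x640 bool, what is visible of it) and "at" ([column, row] in pixels, amid what is visible of it).
The state is a dict: "time": time; "qpos": joint angles; "dq": joint speeds; "joint_efforts": joint torques, N m; "eef_pos": TCP position; "tcp_rot": TCP orientation; "contact_force": force on the tool from outside, world axes, zero at the start; "wrist_torque": the same for the moment, N m; "opening": opening from 0.0 (shut) to 1.0 (fully open).
Only numpy, scipy, OpenCV 4.12 (cv2) and the standard library are available. Lean on these libraries where they do the work, as an engineer would, in place of code of your own. Each camera call takes 0.05 s, during which the arm holds its last target.

### The job

First slide the pale plastic rinsing tank along the chest top, without lifting or tipping it, until it stands squarely inside the four yellow corner marks. Then pick up the wire basket with the black handle and hook its bent lip over the tank's long wall on the robot's side, lowering rather than dropping it, so that the basket hangs inside the tank clear of the tank's floor while the tank stays inside the marks. Leave the goggles and the spirit lamp where they are.

Things in the scene. Friction and masses are not known exactly. Their poses are not given: they have to be found in the camera images.
- tank: Open-topped pale (off-white) plastic rinsing tank, loose, about 0.5 kg, empty at the start. 130 mm along its x, 190 mm along its y (long walls), 100 mm high; walls and floor 5 mm thick, so inside 120 x 180 mm. Origin: centre of its underside; z up; its -x side is the long wall on the robot's side (outer face at x = -65 mm, inner face at x = -60 mm, rim at z = 100 mm).
- marks: Four flat yellow tape L-shaped corner marks stuck on the chest top, no thickness to speak of. Inner outline 160 mm along x by 220 mm along y, i.e. 15 mm of room all round the tank. Origin: centre of the outline, on the surface; the tank belongs here with its axes parallel to the marks'.
- basket: Loose steel wire basket, 0.18 kg, standing on its flat bottom: 64 mm along x, 100 along y, 70 high to its rim; bent lip on its -x side. Origin: centre of its underside, z up. Hung on the wall its underside is 30 mm above the tank's and it may lean about 0.1 rad.
- handle (a point): Middle of the basket's black handle bar, at (0, 0, 115) mm in the basket's frame, same axes. The bar runs along y: 10 mm wide (x), 100 mm long (y), 14 mm high, on a post at each end (y = +-47 mm), 38 mm free under it.
- lip_tip (a point): Lower end of the basket's steel lip, at (-47.5, 0, 42) mm in the basket's frame, same axes. The lip, 60 mm wide (y), leaves the back face (x = -32 mm) as a flat bridge with its underside at z = 70 mm, then turns down: 3 mm plate, inner face at x = -44 mm, last 10 mm flared outward. Slot for the tank wall: 12 mm wide, middle at x = -38 mm.
- goggles: Green safety goggles with a black strap, about 128 x 163 x 76 mm, at the back right; origin under their centre. Bystander.
- lamp: Glass spirit lamp, round, 73 mm across and 72 mm high, at the back right; origin at the centre of its underside. Bystander.

How it is judged:
By the outcome, as a careful person would: the job done as asked, in the order asked, and still so for the second after the job is handed in, with the robot touching nothing.
It also fails if it takes over 62 s, if anything falls off the work surface, if the arm or the gripper's body presses on something with over 40 N, if the wrist force passes 120 N, or if a joint passes its speed limit or range.

## Working session

There is one attempt and no reset: what is moved stays moved. The work goes in short steps, Python scripts to look and compute and a tool call to move; the robot and the scene stay as the last step left them, time stands still between calls to the robot, and variables do not carry over. Pictures are saved under pics/ and viewed, and the job is handed in when it is done.

Besides the shell and the picture viewer there is one more tool, called after "Emit:" by a JSON object that holds its "fn" and its "kwargs". arm_command: Moves the arm, as the interface text tells. Shifts and turns lie within -1 to 1; 1 stands for 0.3 m of shift or 30 degrees of turn. Its arguments: {"type":"object","properties":{"steps":{"type":"array","items":{"type":"object","properties":{"hand":{"type":"number"},"travel":{"type":"array","items":{"type":"number","minimum":-1,"maximum":1}},"rotation":{"type":"array","items":{"type":"number","minimum":-1,"maximum":1}}}}},"grip_force":{"type":"number"}},"required":["steps"]}

```bash
ls; mkdir -p pics
cat > h.py <<'E'
import numpy as np, cv2
from plant import ctrl
from scipy.spatial.transform import Rotation as R
def K(n):
    p=ctrl.camera_params(n);return p,np.array([[p['fx'],0,p['cx']],[0,p['fy'],p['cy']],[0,0,1.]]),np.array(p['distortion'],float),np.array(p['extrinsics'])
def cloud(n,dep):
    p,k,d,T=K(n);h,w=dep.shape
    u,v=np.meshgrid(np.arange(w),np.arange(h))
    q=cv2.undistortPoints(np.stack([u,v],-1).reshape(-1,1,2).astype(np.float64),k,d).reshape(h,w,2)
    P=np.dstack([q[...,0]*dep,q[...,1]*dep,dep])
    W=P@T[:3,:3].T+T[:3,3]
    W[dep<=0]=np.nan
    return W
def rayplane(n,uv,z):
    p,k,d,T=K(n)
    q=cv2.undistortPoints(np.array(uv,float).reshape(-1,1,2),k,d).reshape(-1,2)
    D=np.c_[q,np.ones(len(q))]@T[:3,:3].T;o=T[:3,3]
    return o+D*((z-o[2])/D[:,2])[:,None]
def proj(n,X):
    p,k,d,T=K(n);Ti=np.linalg.inv(T)
    return cv2.projectPoints(np.array(X,float).reshape(-1,3),cv2.Rodrigues(Ti[:3,:3])[0],Ti[:3,3],k,d)[0].reshape(-1,2)
E
python3 - <<'E'
from h import *
np.set_printoptions(precision=4,suppress=True)
s=ctrl.get_state();print(s)
for n in('side','top'):
    im,d=ctrl.read_camera(n);cv2.imwrite(f'pics/{n}0.png',im);np.save(f'{n}0.npy',d);print(n,K(n)[3])
    for t in('tank','marks','basket','handle','lip_tip','goggles','lamp'):
        for r in ctrl.masks_of(n,t)[:2]:
            print(n,t,round(r['score'],2),r['at'],r['region'].sum())
            np.save(f'm_{n}_{t}.npy',r['region']) if r is not None else 0
E
```

```text
pics
{'time': 0.0, 'qpos': array([-1.292 ,  0.2872,  1.5782, -0.    ,  1.2786, -0.15  ]), 'dq': array([-0.0006,  0.0007, -0.0003,  0.0006, -0.0027, -0.0001]), 'joint_efforts': array([ -0.    , -40.598 , -29.2628,  -0.0002,   0.0058,  -0.    ]), 'eef_pos': array([ 0.2805, -0.6133,  0.2549]), 'tcp_rot': array([-0.1505,  0.6918, -0.6901,  0.1504]), 'contact_force': array([-0.8281, -0.5633,  0.3925]), 'wrist_torque': array([ 0.0434, -0.0291, -0.0324]), 'opening': 1.0040133949837833}
side [[-0.9875 -0.0745  0.1388  0.3479]
 [-0.1573  0.4185 -0.8945  0.7294]
 [ 0.0085 -0.9052 -0.425   0.5087]
 [ 0.      0.      0.      1.    ]]
side marks 0.55 [313.5, 314.3] 336
side basket 0.67 [341.8, 216.5] 1041
side handle 0.61 [337.4, 216.5] 1146
side lip_tip 0.64 [340.0, 217.6] 1064
side goggles 0.89 [304.3, 188.7] 884
side lamp 0.63 [272.4, 219.1] 518
top [[-0.0104 -0.9915  0.1299  0.3523]
 [-0.9999  0.0099 -0.0049 -0.106 ]
 [ 0.0036 -0.13   -0.9915  1.0492]
 [ 0.      0.      0.      1.    ]]
top tank 0.63 [191.7, 176.4] 5649
top marks 0.62 [289.5, 208.5] 564
top basket 0.67 [358.6, 214.7] 1077
top handle 0.8 [359.3, 213.2] 899
top lip_tip 0.95 [356.4, 215.4] 1270
top goggles 0.67 [427.8, 169.1] 1326
top lamp 0.57 [351.0, 147.5] 694
```

View pics/top0.png

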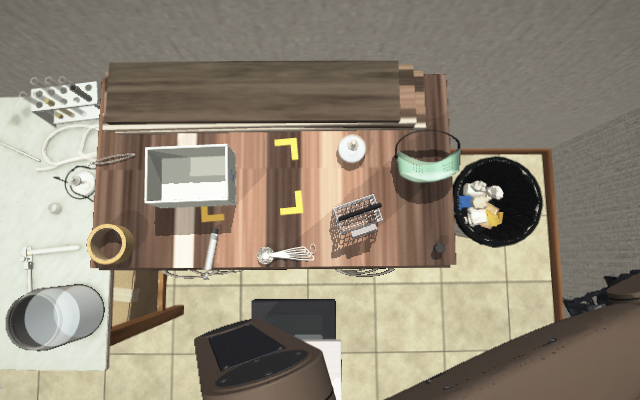

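View pics/side0.png

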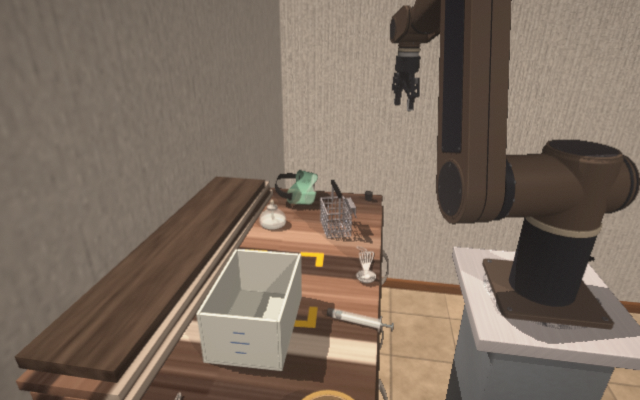

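The top view shows the tank at about (190,175), yellow marks at (287,148), (291,205) and (213,214) with the fourth hidden behind the tank, the basket at (357,215), the lamp at (351,148) and the goggles at (428,160). A ladle lies at (210,255) and a whisk at (285,255). Next I'll measure poses.

Run:
```python
from h import *
np.set_printoptions(precision=4,suppress=True)
im=cv2.imread('pics/top0.png');W=cloud('top',np.load('top0.npy'))
hsv=cv2.cvtColor(im,cv2.COLOR_BGR2HSV)
y=cv2.inRange(hsv,(22,150,120),(35,255,255));y[:130]=0;y[230:]=0
n,l,st,c=cv2.connectedComponentsWithStats(y)
for i in range(1,n):
    if st[i,4]>15:
        m=l==i;P=rayplane('top',np.argwhere(m)[:,::-1],0)
        print(st[i],c[i],'x',P[:,0].min(),P[:,0].max(),'y',P[:,1].min(),P[:,1].max(),'z',np.nanmedian(W[m][:,2]))
        print(cv2.minAreaRect(P[:,:2].astype(np.float32)))
def rep(name):
    m=np.load(f'm_top_{name}.npy');m=cv2.erode(m.astype(np.uint8),np.ones((2,2)))>0
    P=W[m];P=P[~np.isnan(P[:,0])]
    print(name,np.percentile(P,[1,50,99],axis=0))
    return P
for t in('tank','basket','lamp','goggles'):rep(t)
# tank rim
b=(W[...,2]>.09)&(W[...,2]<.11);b[:,:130]=0;b[:,250:]=0;b[:140]=0;b[215:]=0
P=W[b];r=cv2.minAreaRect(P[:,:2].astype(np.float32));print('rim',len(P),r,np.median(P[:,2]))
# handle
m=np.zeros(b.shape,bool);m[185:255,320:390]=1
h=m&(W[...,2]>.105)&(W[...,2]<.135);P=W[h];print('handle',len(P),P.mean(0),cv2.minAreaRect(P[:,:2].astype(np.float32)))
h=m&(W[...,2]>.055)&(W[...,2]<.085);P=W[h];print('rim b',len(P),P.mean(0),cv2.minAreaRect(P[:,:2].astype(np.float32)))
print('px/m',proj('top',[[.6,0,0],[.6,.1,0],[.7,0,0]]))
big=cv2.resize(im[120:275,80:480],None,fx=2,fy=2,interpolation=cv2.INTER_CUBIC);cv2.imwrite('pics/t1.png',big)
cv2.imwrite('pics/t2.png',cv2.resize(im[180:260,320:400],None,fx=7,fy=7,interpolation=cv2.INTER_CUBIC))
```

```text
[490 215  10  11  42] [495.5    220.9048] x 0.4216888735656812 0.4466871880631915 y -0.5604212816299975 -0.5373368385352699 z -0.6635648139825183
((0.4330400824546814, -0.5472168922424316), (0.02427046187222004, 0.0235578753054142), 10.683826446533203)
tank [[0.4742 0.0956 0.0002]
 [0.5476 0.2028 0.0088]
 [0.6056 0.2842 0.1023]]
basket [[ 0.3963 -0.2556 -0.0025]
 [ 0.4403 -0.2073  0.0698]
 [ 0.4904 -0.1501  0.1243]]
lamp [[ 0.5814 -0.229   0.0105]
 [ 0.6091 -0.1932  0.0362]
 [ 0.6451 -0.1626  0.0704]]
goggles [[ 0.5273 -0.4488  0.0084]
 [ 0.5529 -0.3661  0.0694]
 [ 0.5957 -0.3024  0.0775]]
rim 813 ((0.5412712097167969, 0.1922082155942917), (0.13100013136863708, 0.19148389995098114), 1.8033771514892578) 0.09950065188007473
handle 215 [ 0.4471 -0.1997  0.1216] ((0.4477224051952362, -0.20056815445423126), (0.010119613260030746, 0.10034386068582535), 18.36410140991211)
rim b 398 [ 0.4323 -0.2056  0.0715] ((0.44108474254608154, -0.20284846425056458), (0.07995957136154175, 0.10156625509262085), 18.23149871826172)
px/m [[274.0957 156.7959]
 [234.5344 157.2151]
 [274.2662 118.5832]]
```

View pics/t1.png

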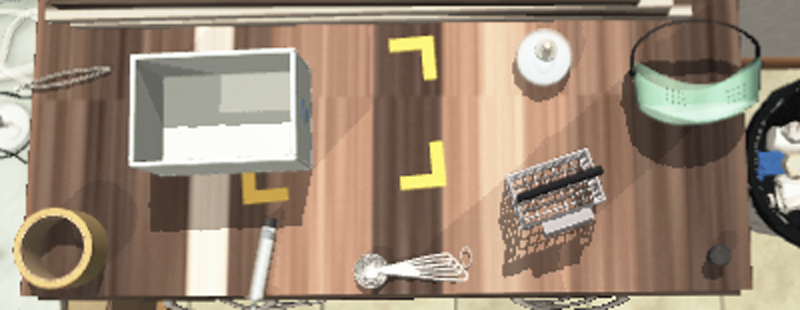

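View pics/t2.png

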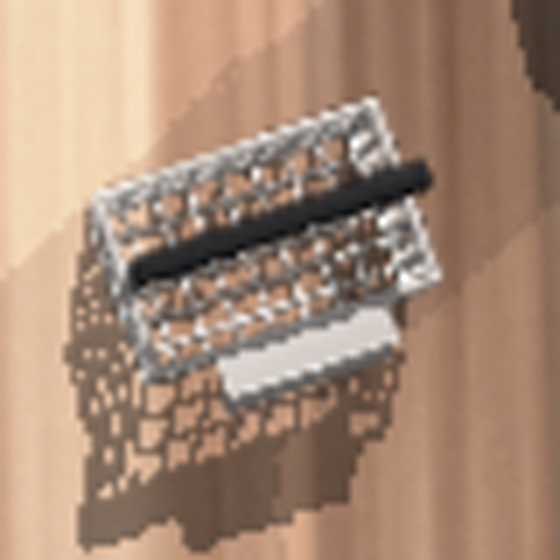

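Run:
```python
from h import *
np.set_printoptions(precision=4,suppress=True)
im=cv2.imread('pics/top0.png');hsv=cv2.cvtColor(im,cv2.COLOR_BGR2HSV)
print(hsv[142,282],hsv[212,292],hsv[217,215])
y=cv2.inRange(hsv,(19,160,120),(35,255,255));y[:130]=0;y[230:]=0
n,l,st,c=cv2.connectedComponentsWithStats(y)
for i in range(1,n):
    if st[i,4]>30 and st[i,0]<400:
        m=l==i;uv=np.argwhere(m)[:,::-1]
        P=rayplane('top',uv,0)
        print(st[i],'x',P[:,0].min(),P[:,0].max(),'y',P[:,1].min(),P[:,1].max())
        print(' hist cols',[(a,m[:,a].sum()) for a in range(st[i,0],st[i,0]+st[i,2])])
        print(' hist rows',[(a,m[a].sum()) for a in range(st[i,1],st[i,1]+st[i,3])])
```

```text
[ 29 128 252] [ 29 128 252] [ 21 158 202]
```

```bash
cat > marks.py <<'E'
from h import *
from scipy.optimize import least_squares
def marks(im):
    hsv=cv2.cvtColor(im,cv2.COLOR_BGR2HSV)
    y=cv2.inRange(hsv,(19,110,150),(35,255,255));y[:130]=0;y[230:]=0
    y[:, :190]=0;y[:,310:]=0
    return y
if __name__=='__main__':
    np.set_printoptions(precision=4,suppress=True)
    im=cv2.imread('pics/top0.png');y=marks(im)
    n,l,st,c=cv2.connectedComponentsWithStats(y)
    for i in range(1,n):
        if st[i,4]>10:
            m=l==i;P=rayplane('top',np.argwhere(m)[:,::-1],0)
            print(st[i],'x',P[:,0].min(),P[:,0].max(),'y',P[:,1].min(),P[:,1].max())
            print('\n'.join(''.join('#' if a else '.' for a in r) for r in m[st[i,1]:st[i,1]+st[i,3],st[i,0]:st[i,0]+st[i,2]]))
E
python3 marks.py
```

```text
[274 138  25  22 267] x 0.5937227853023895 0.6485584888761848 y -0.06032917771966242 0.00043577024809457465
...........############..
#######################..
#######################..
#######################..
#######################..
#######################..
########################.
.###########....########.
.#...............#######.
.................#######.
.................#######.
.................#######.
.................#######.
.................#######.
.................#######.
.................#######.
.................#######.
.................#######.
.................#######.
..................######.
..................#######
..................######.
[280 190  23  25 278] x 0.4546545232263029 0.5146053154568205 y -0.06983611656493803 -0.015123572162526494
..................###..
...............#######.
..............########.
...............#######.
...............#######.
...............#######.
...............#######.
...............#######.
...............#######.
...............#######.
...............#######.
...............#######.
...............########
................#######
................#######
................#######
................#######
........###############
#######################
#######################
#######################
#######################
#######################
#####################..
##########.............
[201 206  23  16 208] x 0.43917383637307505 0.47671903188089126 y 0.12619529876894575 0.18169940847164326
..####.................
######.................
#######................
#######................
#######................
#######................
#######................
#######................
#######......#.########
#######################
#######################
#######################
#######################
.######################
.###################...
.#######...............
```

```bash
cat > fitm.py <<'E'
from marks import *
np.set_printoptions(precision=4,suppress=True)
def fit(im,excl):
    y=marks(im)>0
    v,u=np.mgrid[130:235,195:312];P=rayplane('top',np.c_[u.ravel(),v.ravel()],0)[:,:2]
    t=y[130:235,195:312].ravel().astype(float);k=~excl[130:235,195:312].ravel()
    sg=lambda d:1/(1+np.exp(-d/.0012))
    def f(p):
        x0,y0,a,w,L=p;c,s=np.cos(a),np.sin(a);q=(P-[x0,y0])@np.array([[c,-s],[s,c]])
        X=abs(q[:,0])-.08;Y=abs(q[:,1])-.11
        out=np.minimum(w-X,w-Y);ins=np.maximum(X,Y)
        arm=np.minimum(X+L,Y+L)
        return (sg(np.minimum(np.minimum(out,ins),arm))-t)[k]
    return min((least_squares(f,[x0,.053,a,.018,.04],x_scale=[.005,.005,.05,.005,.01],diff_step=1e-4) for a in(-.07,0,.07) for x0 in(.545,.555)),key=lambda r:r.cost)
if __name__=='__main__':
    im=cv2.imread('pics/top0.png');ex=np.zeros(im.shape[:2],bool);ex[130:206,130:245]=1
    r=fit(im,ex);print(r.x,np.degrees(r.x[2]),r.cost)
    hs=[proj('top',[[r.x[0]+np.cos(r.x[2])*a-np.sin(r.x[2])*b,r.x[1]+np.sin(r.x[2])*a+np.cos(r.x[2])*b,0] for a,b in((.08,.11),(.08,-.11),(-.08,-.11),(-.08,.11))])][0]
    print(hs)
E
python3 fitm.py
```

```text
[0.5439 0.0624 0.0814 0.0168 0.0406] 4.666321994553714 27.037102518872413
[[203.7046 151.8973]
 [290.2085 144.0703]
 [295.5412 206.5377]
 [207.2878 214.5622]]
```

```bash
cat > plan.py <<'E'
from h import *
import sys
np.set_printoptions(precision=4,suppress=True)
# usage: plan.py x y z zaxis_deg  -> rotation (units of 30deg) and travel units (0.3m) AFTER rotation
def go(x,y,z,deg,quiet=False):
    s=ctrl.get_state();Rc=R.from_quat(s['tcp_rot']).as_matrix()
    print('t',round(s['time'],2),'pos',s['eef_pos'],'F',s['contact_force'],'op',round(s['opening'],3),'q',s['qpos'])
    print('tool axes(cols)\n',Rc)
    best=None
    for d in(deg,deg+180):
        a=np.radians(d);Z=np.array([np.cos(a),np.sin(a),0]);Y=np.array([0,0,-1.]);X=np.cross(Y,Z)
        Rd=np.c_[X,Y,Z];rv=R.from_matrix(Rc.T@Rd).as_rotvec()
        D=np.array([x,y,z])-s['eef_pos']
        print('zdeg',d,'rot units',rv/np.radians(30),'| travel before rot',Rc.T@D/.3,'after',Rd.T@D/.3)
go(*map(float,sys.argv[1:5]))
E
python3 plan.py .544 .1 .256 91.8
```

```text
t 0.8 pos [ 0.2807 -0.6139  0.2564] F [ 0.2944 -0.5328 -0.1395] op 1.004 q [-1.292   0.2862  1.5767 -0.      1.2786 -0.15  ]
tool axes(cols)
 [[-0.9095  0.      0.4158]
 [-0.4158 -0.0001 -0.9095]
 [ 0.     -1.      0.0001]]
zdeg 91.8 rot units [ 0.     -5.2411  0.0003] | travel before rot [-1.7877  0.001  -1.7992] after [0.9521 0.0013 2.3509]
zdeg 271.8 rot units [-0.0002  0.7589  0.    ] | travel before rot [-1.7877  0.001  -1.7992] after [-0.9521  0.0013 -2.3509]
```

Emit:
{"fn": "arm_command", "kwargs": {"steps": [{"hand": 1,"travel": [-0.128,0,-0.1285],"rotation": [0,0,0]},{"hand": 1,"travel": [-0.128,0,-0.1285],"rotation": [0,0,0]},{"hand": 1,"travel": [-0.128,0,-0.1285],"rotation": [0,0,0]},{"hand": 1,"travel": [-0.128,0,-0.1285],"rotation": [0,0,0]},{"hand": 1,"travel": [-0.128,0,-0.1285],"rotation": [0,0,0]},{"hand": 1,"travel": [-0.128,0,-0.1285],"rotation": [0,0,0]},{"hand": 1,"travel": [-0.128,0,-0.1285],"rotation": [0,0,0]},{"hand": 1,"travel": [-0.128,0,-0.1285],"rotation": [0,0,0]},{"hand": 1,"travel": [-0.128,0,-0.1285],"rotation": [0,0,0]},{"hand": 1,"travel": [-0.128,0,-0.1285],"rotation": [0,0,0]},{"hand": 1,"travel": [-0.128,0,-0.1285],"rotation": [0,0,0]},{"hand": 1,"travel": [-0.128,0,-0.1285],"rotation": [0,0,0]},{"hand": 1,"travel": [-0.128,0,-0.1285],"rotation": [0,0,0]},{"hand": 1,"travel": [-0.128,0,-0.1285],"rotation": [0,0,0]}]}}

```text
time: 2.55
eef_pos: [0.5541, 0.1183, 0.2591]
tcp_rot: [0.144, -0.689, 0.694, -0.151]
contact_force: [0.8, 0.0, 0.7]
opening: 1.003
```

Emit:
{"fn": "arm_command", "kwargs": {"steps": [{"hand": 0.5,"travel": [0,0,0],"rotation": [0,-0.35,0]},{"hand": 0.5,"travel": [0,0,0],"rotation": [0,-0.35,0]},{"hand": 0.5,"travel": [0,0,0],"rotation": [0,-0.35,0]},{"hand": 0.5,"travel": [0,0,0],"rotation": [0,-0.35,0]},{"hand": 0.5,"travel": [0,0,0],"rotation": [0,-0.35,0]},{"hand": 0.5,"travel": [0,0,0],"rotation": [0,-0.35,0]},{"hand": 0.5,"travel": [0,0,0],"rotation": [0,-0.35,0]},{"hand": 0.5,"travel": [0,0,0],"rotation": [0,-0.35,0]},{"hand": 0.5,"travel": [0,0,0],"rotation": [0,-0.35,0]},{"hand": 0.5,"travel": [0,0,0],"rotation": [0,-0.35,0]},{"hand": 0.5,"travel": [0,0,0],"rotation": [0,-0.35,0]},{"hand": 0.5,"travel": [0,0,0],"rotation": [0,-0.35,0]},{"hand": 0.5,"travel": [0,0,0],"rotation": [0,-0.35,0]},{"hand": 0.5,"travel": [0,0,0],"rotation": [0,-0.35,0]},{"hand": 0.5,"travel": [0,0,0],"rotation": [0,-0.35,0]}]}}

```text
time: 4.42
eef_pos: [0.5547, 0.1236, 0.2609]
tcp_rot: [0.708, 0.038, -0.028, -0.704]
contact_force: [0.3, -1.2, 0.5]
opening: 0.497
```

```bash
python3 plan.py .5443 .0995 .2 91.8
```

```text
t 4.42 pos [0.5547 0.1236 0.2609] F [ 0.2504 -1.1686  0.5177] op 0.497 q [ 0.0431  0.0417  1.8455 -0.0062  1.2395 -1.6192]
tool axes(cols)
 [[ 0.9955  0.0152 -0.0933]
 [ 0.0934 -0.0052  0.9956]
 [ 0.0146 -0.9999 -0.0066]]
zdeg 91.8 rot units [0.0117 0.1186 0.0283] | travel before rot [-0.0449  0.203  -0.0754] after [-0.0371  0.2031 -0.0792]
zdeg 271.8 rot units [ 0.0436 -5.8812 -0.018 ] | travel before rot [-0.0449  0.203  -0.0754] after [0.0371 0.2031 0.0792]
```

Emit:
{"fn": "arm_command", "kwargs": {"steps": [{"hand": 0.5,"travel": [0,0,0],"rotation": [0.012,0.119,0.028]},{"hand": 0.5,"travel": [-0.037,0.1,-0.079],"rotation": [0,0,0]},{"hand": 0.5,"travel": [0,0.1,0],"rotation": [0,0,0]},{"hand": 0.5,"travel": [0,0,0],"rotation": [0,0,0]}]}}

```text
time: 4.92
eef_pos: [0.5448, 0.0991, 0.2014]
tcp_rot: [-0.707, -0.012, 0.01, 0.707]
contact_force: [-0.5, 0.0, -0.9]
opening: 0.496
```

```bash
python3 plan.py .5443 .0998 .092 91.8
python3 - <<'E'
from h import *
for n in('side','top'):
    im,d=ctrl.read_camera(n);cv2.imwrite(f'pics/{n}1.png',im)
E
```

```text
t 4.92 pos [0.5448 0.0991 0.2014] F [-0.5053  0.0424 -0.8719] op 0.496 q [-0.0035  0.0712  1.9279  0.0003  1.1392 -1.6055]
tool axes(cols)
 [[ 0.9995  0.0032 -0.0311]
 [ 0.0311  0.0003  0.9995]
 [ 0.0032 -1.      0.0002]]
zdeg 91.8 rot units [-0.0004 -0.0007  0.0062] | travel before rot [-0.0028  0.3645  0.0025] after [-0.0016  0.3645  0.0025]
zdeg 271.8 rot units [-0.0097  5.9993 -0.0006] | travel before rot [-0.0028  0.3645  0.0025] after [ 0.0016  0.3645 -0.0025]
```

View pics/side1.png

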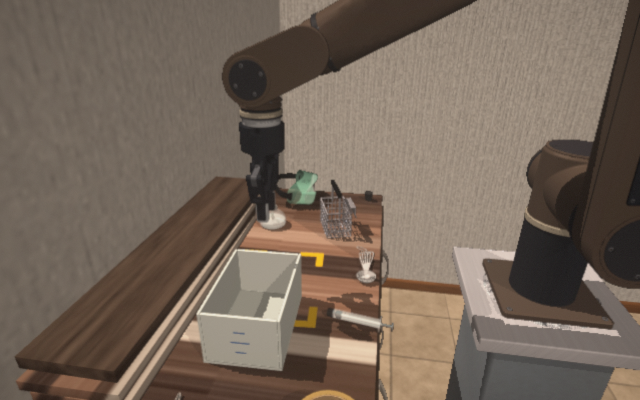

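Run:
```python
from h import *
print(proj('side',[[.5448,.0991,.176],[.5442,.0998,.1]]),proj('top',[[.5448,.0991,.2],[.5442,.0998,.1]]))
```

```text
[[264.99455877 216.45236812]
 [267.10688699 251.88631938]] [[215.73103734 161.24358967]
 [225.77699031 171.14414666]]
```

View pics/top1.png

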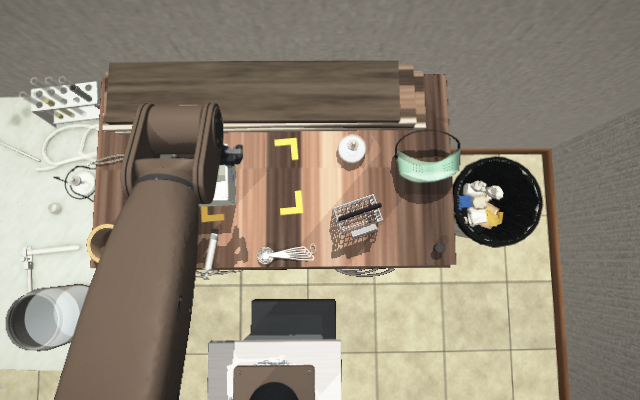

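Emit:
{"fn": "arm_command", "kwargs": {"steps": [{"hand": 0.5,"travel": [-0.002,0.12,0],"rotation": [0,0,0]},{"hand": 0.5,"travel": [0,0.12,0],"rotation": [0,0,0]},{"hand": 0.5,"travel": [0,0.11,0],"rotation": [0,0,0]},{"hand": 0.5,"travel": [0,0,0],"rotation": [0,0,0]}]}}

```text
time: 5.52
eef_pos: [0.5543, 0.1002, 0.1066]
tcp_rot: [0.707, 0.021, -0.003, -0.707]
contact_force: [-0.2, 0.1, 0.3]
opening: 0.501
```

```bash
python3 plan.py .5443 .0998 .092 91.8
```

```text
t 5.53 pos [0.5543 0.1002 0.1066] F [-0.2158  0.0982  0.2618] op 0.501 q [-0.0013  0.2038  1.9736  0.0004  0.9381 -1.6055]
tool axes(cols)
 [[ 0.9991  0.0261 -0.0332]
 [ 0.0332  0.0002  0.9994]
 [ 0.0261 -0.9997 -0.0006]]
zdeg 91.8 rot units [0.0011 0.0034 0.0499] | travel before rot [-0.0345  0.0479 -0.0003] after [-0.0333  0.0488 -0.0004]
zdeg 271.8 rot units [ 0.0783 -5.9961 -0.0018] | travel before rot [-0.0345  0.0479 -0.0003] after [0.0333 0.0488 0.0004]
```

Emit:
{"fn": "arm_command", "kwargs": {"steps": [{"hand": 0.5,"travel": [-0.034,0.04,0],"rotation": [0,0,0.05]},{"hand": 0.5,"travel": [0,0,0],"rotation": [0,0,0]}]}}

```text
time: 5.78
eef_pos: [0.5464, 0.1001, 0.0977]
tcp_rot: [0.707, 0.013, -0.01, -0.707]
contact_force: [-0.7, 0.3, 0.5]
opening: 0.504
```

```bash
python3 plan.py .5443 .0998 .092 91.8
```

```text
t 5.78 pos [0.5464 0.1001 0.0977] F [-0.7068  0.3368  0.4881] op 0.504 q [-0.0011  0.2111  1.9841 -0.0008  0.9418 -1.6051]
tool axes(cols)
 [[ 0.9994  0.0045 -0.0336]
 [ 0.0336 -0.0007  0.9994]
 [ 0.0045 -1.     -0.0008]]
zdeg 91.8 rot units [0.0016 0.0042 0.0086] | travel before rot [-0.0071  0.0191 -0.0009] after [-0.007   0.0191 -0.0009]
zdeg 271.8 rot units [ 0.0135 -5.9957 -0.0025] | travel before rot [-0.0071  0.0191 -0.0009] after [0.007  0.0191 0.0009]
```

Grip depth of about 20 mm is right; small correction, then close gently.

Emit:
{"fn": "arm_command", "kwargs": {"steps": [{"hand": 0.5,"travel": [-0.006,0.022,0],"rotation": [0,0,0.008]},{"hand": 0,"travel": [0,0,0],"rotation": [0,0,0]},{"hand": 0,"travel": [0,0,0],"rotation": [0,0,0]},{"hand": 0,"travel": [0,0,0],"rotation": [0,0,0]},{"hand": 0,"travel": [0,0,0],"rotation": [0,0,0]},{"hand": 0,"travel": [0,0,0],"rotation": [0,0,0]}], "grip_force": 25}}

```text
time: 6.52
eef_pos: [0.5463, 0.1001, 0.0934]
tcp_rot: [0.707, 0.014, -0.01, -0.707]
contact_force: [-0.2, 0.7, -0.9]
opening: 0.052
```

```bash
python3 plan.py .5518 -.0298 .0926 94.67
```

```text
t 6.53 pos [0.5463 0.1001 0.0934] F [-0.212   0.6768 -0.8904] op 0.052 q [-0.0012  0.2173  1.9862 -0.0007  0.933  -1.6049]
tool axes(cols)
 [[ 0.9994  0.0051 -0.0333]
 [ 0.0333 -0.0006  0.9994]
 [ 0.005  -1.     -0.0007]]
zdeg 94.67 rot units [ 0.0016 -0.0921  0.0096] | travel before rot [ 0.004   0.0031 -0.4335] after [-0.0169  0.0027 -0.4332]
zdeg 274.67 rot units [-0.0148  5.9079  0.0025] | travel before rot [ 0.004   0.0031 -0.4335] after [0.0169 0.0027 0.4332]
```

Emit:
{"fn": "arm_command", "kwargs": {"steps": [{"hand": 0,"travel": [0,0,-0.04],"rotation": [0,-0.01,0]},{"hand": 0,"travel": [0,0,-0.05],"rotation": [0,-0.012,0]},{"hand": 0,"travel": [0,0,-0.05],"rotation": [0,-0.012,0]}]}}

```text
time: 6.9
eef_pos: [0.5478, 0.0571, 0.0934]
tcp_rot: [-0.707, -0.021, 0.017, 0.707]
contact_force: [-0.9, 2.0, 0.3]
opening: 0.057
```

```bash
python3 plan.py .5534 -.0298 .0934 94.78
```

```text
t 6.9 pos [0.5478 0.0571 0.0934] F [-0.8715  1.9883  0.2969] op 0.057 q [-0.0809  0.2081  1.9974  0.0014  0.9313 -1.7064]
tool axes(cols)
 [[ 0.9985  0.0049 -0.0538]
 [ 0.0538  0.0007  0.9986]
 [ 0.0049 -1.      0.0005]]
zdeg 94.78 rot units [-0.0008 -0.0565  0.0094] | travel before rot [ 0.003  -0.0001 -0.2901] after [-0.0055  0.0001 -0.2901]
zdeg 274.78 rot units [-0.0146  5.9434 -0.0012] | travel before rot [ 0.003  -0.0001 -0.2901] after [0.0055 0.0001 0.2901]
```

Tracking is excellent: z is constant and drag is about 2 N.

Emit:
{"fn": "arm_command", "kwargs": {"steps": [{"hand": 0,"travel": [0,0,-0.05],"rotation": [0,-0.014,0]},{"hand": 0,"travel": [0,0,-0.05],"rotation": [0,-0.014,0]},{"hand": 0,"travel": [0,0,-0.05],"rotation": [0,-0.014,0]},{"hand": 0,"travel": [0,0,-0.05],"rotation": [0,-0.014,0]},{"hand": 0,"travel": [0,0,-0.05],"rotation": [0,0,0]},{"hand": 0,"travel": [0,0,0],"rotation": [0,0,0]}]}}

```text
time: 7.65
eef_pos: [0.5532, -0.0261, 0.0934]
tcp_rot: [0.707, 0.031, -0.028, -0.706]
contact_force: [0.5, -2.7, 0.6]
opening: 0.053
```

```bash
python3 plan.py .5534 -.0298 .0934 94.78
```

```text
t 7.65 pos [ 0.5532 -0.0261  0.0934] F [ 0.5409 -2.7     0.5702] op 0.053 q [-0.2304  0.2143  1.9899  0.0002  0.9326 -1.8839]
tool axes(cols)
 [[ 0.9966  0.0048 -0.0825]
 [ 0.0826 -0.001   0.9966]
 [ 0.0047 -1.     -0.0014]]
zdeg 94.78 rot units [ 0.0027 -0.0015  0.0089] | travel before rot [-0.0005  0.0001 -0.0124] after [-0.0005  0.0001 -0.0124]
zdeg 274.78 rot units [-0.014   5.9985  0.0042] | travel before rot [-0.0005  0.0001 -0.0124] after [0.0005 0.0001 0.0124]
```

Emit:
{"fn": "arm_command", "kwargs": {"steps": [{"hand": 0,"travel": [0,0,-0.014],"rotation": [0,0,0]},{"hand": 0,"travel": [0,0,0],"rotation": [0,0,0]}]}}

```text
time: 7.9
eef_pos: [0.5536, -0.0306, 0.0934]
tcp_rot: [0.707, 0.031, -0.028, -0.706]
contact_force: [-0.6, -2.0, -0.1]
opening: 0.055
```

```bash
python3 plan.py .5534 -.0298 .0934 94.78
python3 - <<'E'
from h import *
for n in('side','top'):
    im,d=ctrl.read_camera(n);cv2.imwrite(f'pics/{n}2.png',im)
E
```

```text
t 7.9 pos [ 0.5536 -0.0306  0.0934] F [-0.5576 -1.9981 -0.1286] op 0.055 q [-0.2382  0.2155  1.9884 -0.0002  0.9327 -1.8917]
tool axes(cols)
 [[ 0.9966  0.0048 -0.0827]
 [ 0.0828 -0.0013  0.9966]
 [ 0.0047 -1.     -0.0017]]
zdeg 94.78 rot units [ 0.0033 -0.0011  0.0089] | travel before rot [-0.0005  0.0001  0.0027] after [-0.0005  0.0001  0.0027]
zdeg 274.78 rot units [-0.014   5.9989  0.0051] | travel before rot [-0.0005  0.0001  0.0027] after [ 0.0005  0.0001 -0.0027]
```

View pics/side2.png

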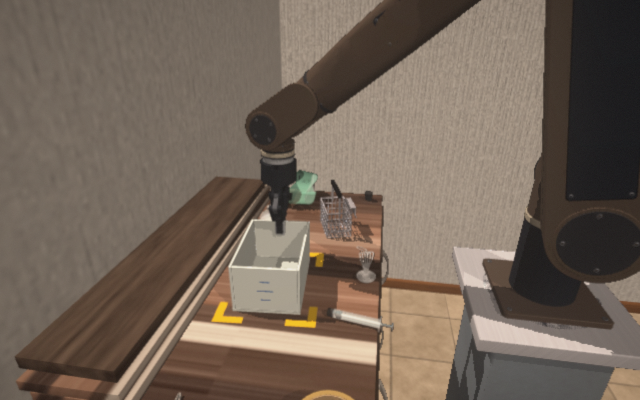

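View pics/top2.png

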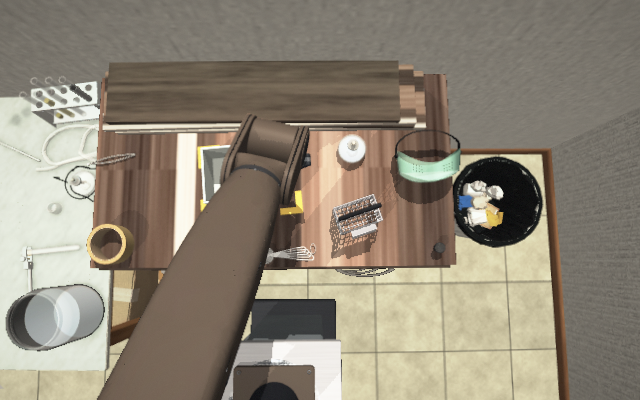

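Emit:
{"fn": "arm_command", "kwargs": {"steps": [{"hand": 0.5,"travel": [0,0,0],"rotation": [0,0,0]},{"hand": 0.5,"travel": [0,0,0],"rotation": [0,0,0]},{"hand": 0.5,"travel": [0,0,0],"rotation": [0,0,0]},{"hand": 0.5,"travel": [0,-0.05,0],"rotation": [0,0,0]},{"hand": 0.5,"travel": [0,-0.12,0],"rotation": [0,0,0]},{"hand": 0.5,"travel": [0,-0.15,0],"rotation": [0,0,0]},{"hand": 0.5,"travel": [0,-0.15,0],"rotation": [0,0,0]},{"hand": 0.5,"travel": [0,0,0],"rotation": [0,0.34,0]},{"hand": 0.5,"travel": [0,0,0],"rotation": [0,0.34,0]},{"hand": 0.5,"travel": [0,0,0],"rotation": [0,0.34,0]},{"hand": 0.5,"travel": [0,0,0],"rotation": [0,0.34,0]},{"hand": 0.5,"travel": [0,0,0],"rotation": [0,0.34,0]},{"hand": 0.5,"travel": [0,0,0],"rotation": [0,0.34,0]},{"hand": 0.5,"travel": [0,0,0],"rotation": [0,0.34,0]}]}}

```text
time: 9.75
eef_pos: [0.5544, -0.0289, 0.2535]
tcp_rot: [-0.58, 0.393, -0.406, 0.586]
contact_force: [1.0, 0.2, 0.2]
opening: 0.5
```

```bash
python3 plan.py .4477 -.2006 .21 18.3
```

```text
t 9.75 pos [ 0.5544 -0.0289  0.2535] F [1.0068 0.2491 0.2384] op 0.5 q [-0.2352  0.015   1.8866  0.0009  1.2199 -0.6042]
tool axes(cols)
 [[ 0.3603  0.0196  0.9326]
 [-0.9328 -0.0038  0.3604]
 [ 0.0106 -0.9998  0.017 ]]
zdeg 18.3 rot units [-0.0329  0.0941  0.0195] | travel before rot [ 0.4042  0.1402 -0.5406] after [ 0.4317  0.1451 -0.5175]
zdeg 198.3 rot units [ 0.0301 -5.9056  0.0508] | travel before rot [ 0.4042  0.1402 -0.5406] after [-0.4317  0.1451  0.5175]
```

Emit:
{"fn": "arm_command", "kwargs": {"steps": [{"hand": 0.5,"travel": [0,0,0],"rotation": [-0.033,0.094,0.02]},{"hand": 0.5,"travel": [0.108,0.02,-0.129],"rotation": [0,0,0]},{"hand": 0.5,"travel": [0.108,0.02,-0.129],"rotation": [0,0,0]},{"hand": 0.5,"travel": [0.108,0.02,-0.129],"rotation": [0,0,0]},{"hand": 0.5,"travel": [0.108,0.02,-0.129],"rotation": [0,0,0]},{"hand": 0.5,"travel": [0,0,0],"rotation": [0,0,0]}]}}

```text
time: 10.5
eef_pos: [0.4465, -0.2047, 0.2371]
tcp_rot: [-0.573, 0.41, -0.418, 0.574]
contact_force: [-0.9, -0.4, 0.0]
opening: 0.499
```

```bash
python3 plan.py .4477 -.2006 .21 18.3
cat > tank.py <<'E'
from h import *
np.set_printoptions(precision=4,suppress=True)
import sys
im,d=ctrl.read_camera('top');cv2.imwrite(f'pics/{sys.argv[1]}.png',im);np.save(f'{sys.argv[1]}.npy',d)
W=cloud('top',d)
b=(W[...,2]>.09)&(W[...,2]<.11)&(W[...,0]>.42)&(W[...,0]<.66)&(W[...,1]>-.06)&(W[...,1]<.19)
P=W[b];print('rim',len(P),cv2.minAreaRect(P[:,:2].astype(np.float32)))
cv2.imwrite(f'pics/{sys.argv[1]}z.png',cv2.resize(im[120:275,150:410],None,fx=3,fy=3,interpolation=cv2.INTER_CUBIC))
E
python3 tank.py top3
```

```text
t 10.5 pos [ 0.4465 -0.2047  0.2371] F [-0.8705 -0.4104  0.0301] op 0.499 q [-0.6376 -0.1158  2.0427  0.0022  1.2039 -0.9584]
tool axes(cols)
 [[ 0.3145  0.0099  0.9492]
 [-0.9492 -0.0047  0.3146]
 [ 0.0076 -0.9999  0.0079]]
zdeg 18.3 rot units [-0.0151  0.0012  0.0145] | travel before rot [-0.0124  0.0905  0.0072] after [-0.0117  0.0905  0.0079]
zdeg 198.3 rot units [ 0.0228 -5.9988  0.0237] | travel before rot [-0.0124  0.0905  0.0072] after [ 0.0117  0.0905 -0.0079]
rim 761 ((0.5443138480186462, 0.06128719076514244), (0.1310720145702362, 0.19083304703235626), 4.6013665199279785)
```

View pics/top3z.png

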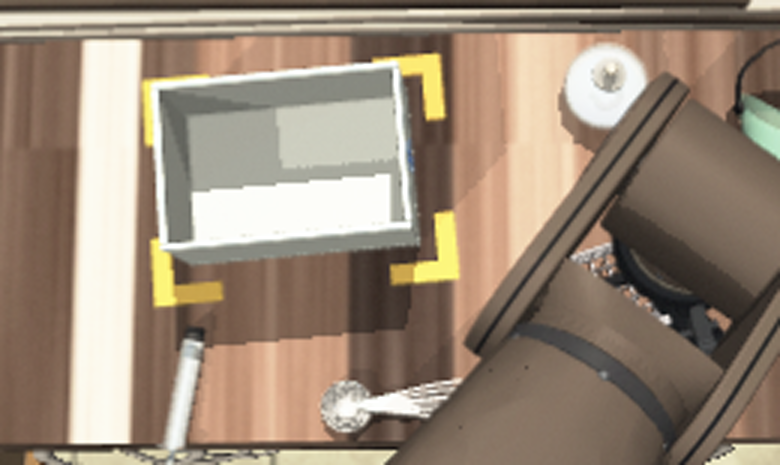

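Emit:
{"fn": "arm_command", "kwargs": {"steps": [{"hand": 0.5,"travel": [-0.012,0.09,0.007],"rotation": [-0.015,0,0.014]},{"hand": 0.5,"travel": [0,0.09,0],"rotation": [0,0,0]},{"hand": 0.5,"travel": [0,0.05,0],"rotation": [0,0,0]},{"hand": 0.5,"travel": [0,0,0],"rotation": [0,0,0]}]}}

```text
time: 11.05
eef_pos: [0.4521, -0.1978, 0.1713]
tcp_rot: [-0.574, 0.41, -0.415, 0.575]
contact_force: [0.1, 0.5, 0.4]
opening: 0.502
```

```bash
python3 plan.py .4477 -.2006 .121 18.3
```

```text
t 11.05 pos [ 0.4521 -0.1978  0.1713] F [0.1419 0.5262 0.3591] op 0.502 q [-0.6192 -0.0324  2.093   0.0023  1.0729 -0.9458]
tool axes(cols)
 [[ 0.3198  0.0078  0.9475]
 [-0.9475 -0.0031  0.3198]
 [ 0.0054 -1.      0.0064]]
zdeg 18.3 rot units [-0.0122  0.0117  0.0102] | travel before rot [ 0.0033  0.1674 -0.0181] after [ 0.0043  0.1675 -0.017 ]
zdeg 198.3 rot units [ 0.0161 -5.9883  0.0191] | travel before rot [ 0.0033  0.1674 -0.0181] after [-0.0043  0.1675  0.017 ]
```

Emit:
{"fn": "arm_command", "kwargs": {"steps": [{"hand": 0.5,"travel": [0.003,0.05,-0.018],"rotation": [-0.012,0.012,0.01]},{"hand": 0.5,"travel": [0,0.05,-0.008],"rotation": [0,0,0.02]},{"hand": 0.5,"travel": [0,0.05,-0.008],"rotation": [0,0,0.02]},{"hand": 0.5,"travel": [0,0,0],"rotation": [0,0,0]}]}}

```text
time: 11.55
eef_pos: [0.4433, -0.2023, 0.1251]
tcp_rot: [-0.569, 0.42, -0.409, 0.578]
contact_force: [1.2, -0.3, -0.4]
opening: 0.501
```

```bash
python3 plan.py .4477 -.2006 .121 18.3
```

```text
t 11.55 pos [ 0.4433 -0.2023  0.1251] F [ 1.1856 -0.3332 -0.4268] op 0.501 q [-0.6427  0.0318  2.125   0.0152  1.0007 -0.9705]
tool axes(cols)
 [[ 0.314  -0.005   0.9494]
 [-0.9492  0.0198  0.3141]
 [-0.0203 -0.9998  0.0014]]
zdeg 18.3 rot units [-0.0027  0.0001 -0.0389] | travel before rot [-0.0005  0.0135  0.0157] after [-0.0008  0.0135  0.0157]
zdeg 198.3 rot units [-0.061  -5.9995  0.0043] | travel before rot [-0.0005  0.0135  0.0157] after [ 0.0008  0.0135 -0.0157]
```

Emit:
{"fn": "arm_command", "kwargs": {"steps": [{"hand": 0.5,"travel": [0,0.014,0.016],"rotation": [0,0,-0.039]},{"hand": 0.5,"travel": [0,0,0],"rotation": [0,0,0]}]}}

```text
time: 11.8
eef_pos: [0.4484, -0.201, 0.1208]
tcp_rot: [-0.573, 0.413, -0.415, 0.573]
contact_force: [-0.0, -0.5, 0.1]
opening: 0.499
```

```bash
python3 plan.py .4477 -.2006 .121 18.3;python3 - <<'E'
from h import *
im,d=ctrl.read_camera('side');cv2.imwrite('pics/side4.png',cv2.resize(im[140:260,240:440],None,fx=4,fy=4,interpolation=cv2.INTER_CUBIC))
E
```

```text
t 11.8 pos [ 0.4484 -0.201   0.1208] F [-0.0176 -0.4579  0.0652] op 0.499 q [-0.6284  0.0397  2.1258  0.0006  0.9734 -0.9476]
tool axes(cols)
 [[ 0.3136  0.0025  0.9496]
 [-0.9496 -0.0012  0.3136]
 [ 0.0019 -1.      0.002 ]]
zdeg 18.3 rot units [-0.0038 -0.0009  0.0037] | travel before rot [-0.0018 -0.0005 -0.0018] after [-0.0018 -0.0005 -0.0018]
zdeg 198.3 rot units [-0.0058  5.9991 -0.0059] | travel before rot [-0.0018 -0.0005 -0.0018] after [ 0.0018 -0.0005  0.0018]
```

View pics/side4.png

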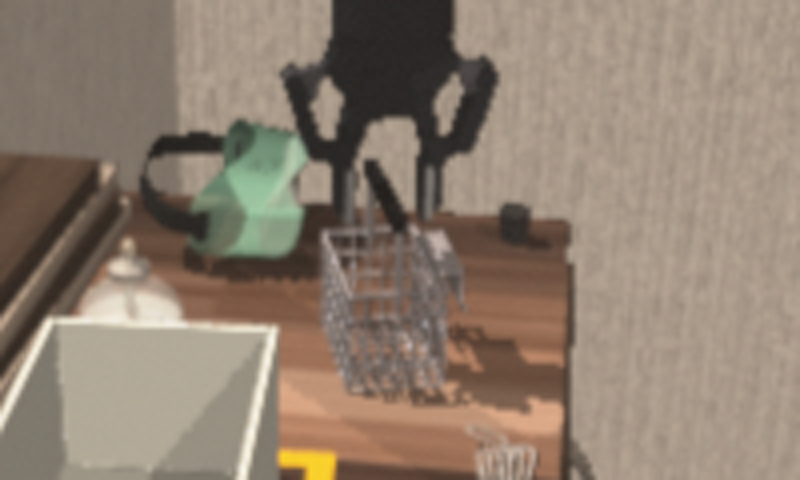

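The handle bar sits midway between the open fingers, at about (385,195) in the enlarged view. I'll close and lift.

Emit:
{"fn": "arm_command", "kwargs": {"steps": [{"hand": 0,"travel": [0,0,0],"rotation": [0,0,0]},{"hand": 0,"travel": [0,0,0],"rotation": [0,0,0]},{"hand": 0,"travel": [0,0,0],"rotation": [0,0,0]},{"hand": 0,"travel": [0,0,0],"rotation": [0,0,0]},{"hand": 0,"travel": [0,0,0],"rotation": [0,0,0]},{"hand": 0,"travel": [0,0,0],"rotation": [0,0,0]}], "grip_force": 50}}

```text
time: 12.6
eef_pos: [0.4492, -0.2014, 0.1221]
tcp_rot: [-0.573, 0.412, -0.416, 0.573]
contact_force: [0.8, -0.5, -0.6]
opening: 0.106
```

```bash
python3 plan.py .4477 -.2006 .26 18.3
```

```text
t 12.6 pos [ 0.4492 -0.2014  0.1221] F [ 0.8461 -0.5022 -0.5782] op 0.106 q [-0.6283  0.0383  2.1244  0.001   0.9731 -0.9479]
tool axes(cols)
 [[ 0.3137  0.0051  0.9495]
 [-0.9495 -0.0027  0.3137]
 [ 0.0042 -1.      0.004 ]]
zdeg 18.3 rot units [-0.0076 -0.0006  0.008 ] | travel before rot [-0.0023 -0.4596 -0.0022] after [-0.0042 -0.4596 -0.004 ]
zdeg 198.3 rot units [-0.0125  5.9994 -0.012 ] | travel before rot [-0.0023 -0.4596 -0.0022] after [ 0.0042 -0.4596  0.004 ]
```

Emit:
{"fn": "arm_command", "kwargs": {"steps": [{"hand": 0,"travel": [0,-0.05,0],"rotation": [0,0,0]},{"hand": 0,"travel": [0,-0.09,0],"rotation": [0,0,0]},{"hand": 0,"travel": [0,-0.09,0],"rotation": [0,0,0]},{"hand": 0,"travel": [0,-0.09,0],"rotation": [0,0,0]},{"hand": 0,"travel": [0,-0.09,0],"rotation": [0,0,0]},{"hand": 0,"travel": [0,-0.09,0],"rotation": [0,0,0]},{"hand": 0,"travel": [0,0,0],"rotation": [0,0,0]}]}}

```text
time: 13.48
eef_pos: [0.4469, -0.1999, 0.2794]
tcp_rot: [-0.573, 0.413, -0.415, 0.573]
contact_force: [-0.6, -0.5, -2.6]
opening: 0.11
```

```bash
python3 plan.py .5199 .0593 .26 4.6;python3 - <<'E'
from h import *
im,d=ctrl.read_camera('side');cv2.imwrite('pics/side5.png',cv2.resize(im[100:260,240:440],None,fx=3.5,fy=3.5,interpolation=cv2.INTER_CUBIC))
E
```

```text
t 13.47 pos [ 0.4469 -0.1999  0.2794] F [-0.6416 -0.5457 -2.5704] op 0.11 q [-0.6285 -0.1525  1.9967  0.0004  1.2945 -0.9478]
tool axes(cols)
 [[ 0.3138  0.0026  0.9495]
 [-0.9495 -0.0014  0.3138]
 [ 0.0021 -1.      0.002 ]]
zdeg 4.6 rot units [-0.0043  0.4562  0.0036] | travel before rot [-0.7442  0.0642  0.5021] after [-0.8418  0.0648  0.3119]
zdeg 184.6 rot units [ 0.0052 -5.5438  0.0062] | travel before rot [-0.7442  0.0642  0.5021] after [ 0.8418  0.0648 -0.3119]
```

View pics/side5.png

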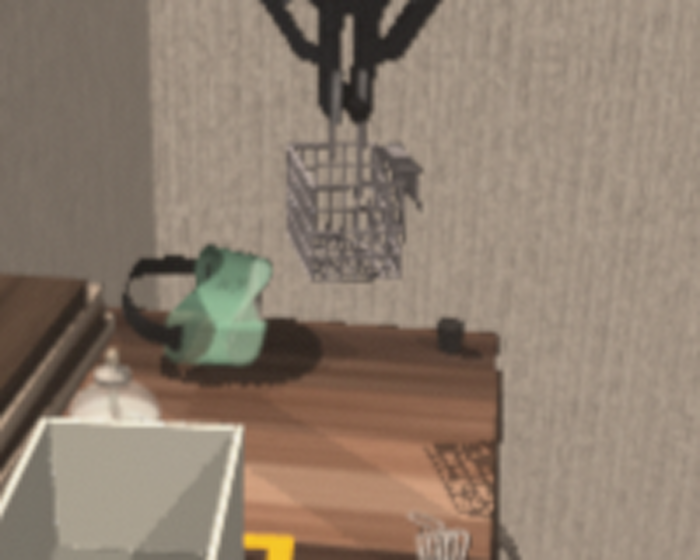

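Emit:
{"fn": "arm_command", "kwargs": {"steps": [{"hand": 0,"travel": [0,0,0],"rotation": [0,0.152,0]},{"hand": 0,"travel": [0,0,0],"rotation": [0,0.152,0]},{"hand": 0,"travel": [0,0,0],"rotation": [0,0.152,0]},{"hand": 0,"travel": [-0.1,0,0.037],"rotation": [0,0,0]},{"hand": 0,"travel": [-0.11,0,0.04],"rotation": [0,0,0]},{"hand": 0,"travel": [-0.11,0,0.04],"rotation": [0,0,0]},{"hand": 0,"travel": [-0.11,0,0.04],"rotation": [0,0,0]},{"hand": 0,"travel": [-0.11,0,0.04],"rotation": [0,0,0]},{"hand": 0,"travel": [-0.11,0,0.04],"rotation": [0,0,0]},{"hand": 0,"travel": [-0.1,0,0.037],"rotation": [0,0,0]},{"hand": 0,"travel": [-0.05,0,0.02],"rotation": [0,0,0]},{"hand": 0,"travel": [0,0,0],"rotation": [0,0,0]}]}}

```text
time: 15.02
eef_pos: [0.5081, 0.0568, 0.2545]
tcp_rot: [0.523, -0.495, 0.469, -0.511]
contact_force: [-0.5, -1.4, -2.1]
opening: 0.104
```

```bash
python3 plan.py .5199 .0593 .26 4.6
```

```text
t 15.03 pos [0.5081 0.0568 0.2545] F [-0.5019 -1.3554 -2.1133] op 0.104 q [-0.092  -0.0581  1.9569  0.0109  1.2823 -0.165 ]
tool axes(cols)
 [[ 0.0693 -0.0384  0.9969]
 [-0.9975  0.014   0.0698]
 [-0.0166 -0.9992 -0.0373]]
zdeg 4.6 rot units [ 0.0711 -0.0203 -0.0322] | travel before rot [-0.006  -0.0197  0.039 ] after [-0.0052 -0.0183  0.0398]
zdeg 184.6 rot units [0.0504 5.9784 0.1113] | travel before rot [-0.006  -0.0197  0.039 ] after [ 0.0052 -0.0183 -0.0398]
```

Emit:
{"fn": "arm_command", "kwargs": {"steps": [{"hand": 0,"travel": [-0.005,0,0.04],"rotation": [0.071,-0.02,-0.032]},{"hand": 0,"travel": [0,0,0],"rotation": [0,0,0]}]}}

```text
time: 15.28
eef_pos: [0.5192, 0.0574, 0.2526]
tcp_rot: [0.52, -0.48, 0.479, -0.518]
contact_force: [-0.2, 0.0, -2.1]
opening: 0.102
```

```bash
python3 plan.py .5199 .0593 .22 4.6; python3 tank.py top6
python3 - <<'E'
from h import *
im,d=ctrl.read_camera('side');np.save('side6.npy',d);cv2.imwrite('pics/side6f.png',im);cv2.imwrite('pics/side6.png',cv2.resize(im[130:340,180:400],None,fx=2.8,fy=2.8,interpolation=cv2.INTER_CUBIC))
E
```

```text
t 15.28 pos [0.5192 0.0574 0.2526] F [-0.2486  0.0455 -2.0681] op 0.102 q [-0.0836 -0.0483  1.9508 -0.0018  1.2417 -0.1621]
tool axes(cols)
 [[ 0.079  -0.0027  0.9969]
 [-0.9969 -0.0015  0.079 ]
 [ 0.0013 -1.     -0.0028]]
zdeg 4.6 rot units [ 0.0054 -0.0022  0.0025] | travel before rot [-0.0064  0.1087  0.0031] after [-0.0063  0.1087  0.0028]
zdeg 184.6 rot units [-0.0039  5.9977  0.0085] | travel before rot [-0.0064  0.1087  0.0031] after [ 0.0063  0.1087 -0.0028]
rim 349 ((0.5447617173194885, 0.060358449816703796), (0.13138407468795776, 0.1891842484474182), 4.475824356079102)
```

View pics/side6.png

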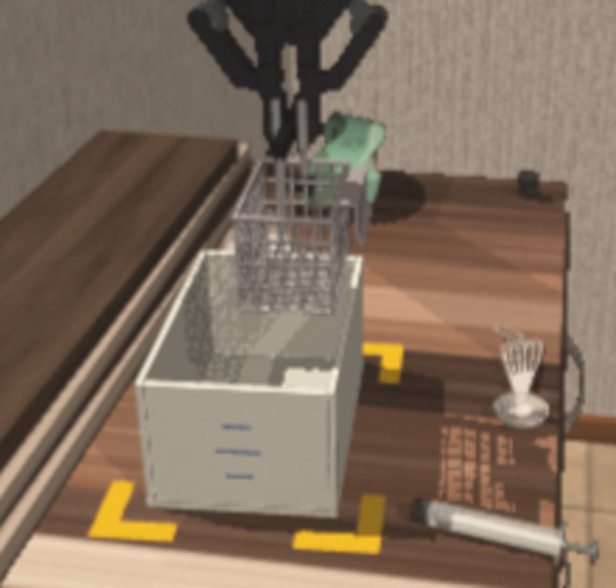

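View pics/top6z.png

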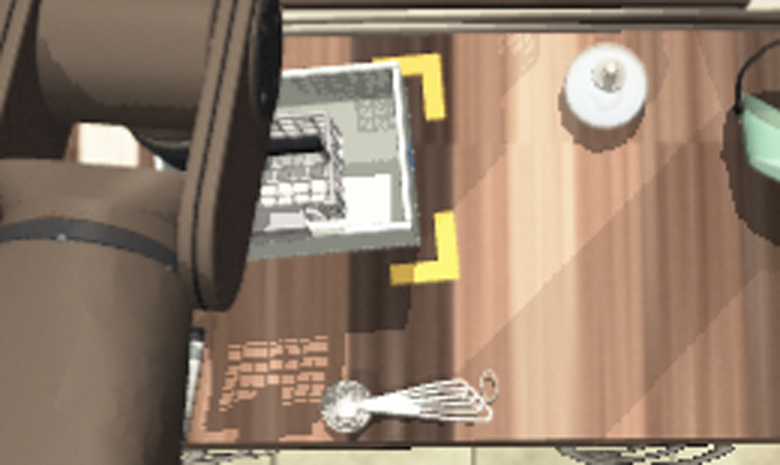

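```bash
cat > rel.py <<'E'
from h import *
import sys
np.set_printoptions(precision=4,suppress=True)
def f(n,file,zb):
    W=cloud(n,np.load(file));a=np.radians(4.6);c,s=np.cos(a),np.sin(a)
    Q=W-[.5443,.0613,0];x=c*Q[...,0]+s*Q[...,1];y=-s*Q[...,0]+c*Q[...,1];z=W[...,2]
    m=(abs(y)<.055)&(x>-.11)&(x<.03)
    for nm,lo,hi in(('handle',zb+.105,zb+.128),('rimlip',zb+.066,zb+.08),('mid',zb+.043,zb+.06)):
        k=m&(z>lo)&(z<hi)
        if k.sum(): print(n,nm,k.sum(),'x',np.percentile(x[k],[1,10,50,90,99]),'y',np.percentile(y[k],[1,99]),'z',np.median(z[k]))
        if nm=='rimlip' and k.sum(): print(np.histogram(x[k],np.arange(-.09,.03,.005)))
zb=float(sys.argv[1]);i=sys.argv[2]
f('top',f'top{i}.npy',zb);f('side',f'side{i}.npy',zb)
E
python3 rel.py .1305 6
```

```text
top handle 114 x [-0.0361 -0.0317 -0.0284 -0.0232 -0.0221] y [-0.0508 -0.0134] z 0.2521425256794402
top rimlip 269 x [-0.0738 -0.0715 -0.0594  0.0031  0.0055] y [-0.0516  0.0036] z 0.2025669602372946
(array([ 0,  0,  0, 44, 41, 44, 49,  4,  6,  4,  6,  4,  6,  4,  4,  4,  5,
        4, 32,  8,  0,  0,  0]), array([-0.09 , -0.085, -0.08 , -0.075, -0.07 , -0.065, -0.06 , -0.055,
       -0.05 , -0.045, -0.04 , -0.035, -0.03 , -0.025, -0.02 , -0.015,
       -0.01 , -0.005,  0.   ,  0.005,  0.01 ,  0.015,  0.02 ,  0.025]))
top mid 113 x [-0.0773 -0.0766 -0.0737  0.0037  0.0054] y [-0.0508  0.0109] z 0.18143517215955085
side handle 304 x [-0.0457 -0.0432 -0.0294 -0.014  -0.0097] y [-0.0333  0.0497] z 0.24996120612552916
side rimlip 369 x [-0.0747 -0.0716 -0.0474  0.0016  0.0043] y [-0.05    0.0507] z 0.20064685525745862
(array([ 0,  0,  1, 47, 37, 42, 40, 12, 12, 10, 11, 18, 35,  9, 11, 11, 10,
       10, 53,  0,  0,  0,  0]), array([-0.09 , -0.085, -0.08 , -0.075, -0.07 , -0.065, -0.06 , -0.055,
       -0.05 , -0.045, -0.04 , -0.035, -0.03 , -0.025, -0.02 , -0.015,
       -0.01 , -0.005,  0.   ,  0.005,  0.01 ,  0.015,  0.02 ,  0.025]))
side mid 325 x [-0.0782 -0.0754 -0.0349  0.0026  0.0039] y [-0.0509  0.0505] z 0.18254684432228513
```

Emit:
{"fn": "arm_command", "kwargs": {"steps": [{"hand": 0,"travel": [-0.006,0.033,0.011],"rotation": [0.005,0,0.002]},{"hand": 0,"travel": [0,0.033,0],"rotation": [0,0,0]},{"hand": 0,"travel": [0,0.033,0],"rotation": [0,0,0]},{"hand": 0,"travel": [0,0,0],"rotation": [0,0,0]}]}}

```text
time: 15.88
eef_pos: [0.5213, 0.0583, 0.2198]
tcp_rot: [0.52, -0.481, 0.48, -0.518]
contact_force: [-0.4, 0.0, -2.2]
opening: 0.107
```

```bash
python3 plan.py .5224 .0595 .20 4.6
```

```text
t 15.88 pos [0.5213 0.0583 0.2198] F [-0.3548  0.0141 -2.1837] op 0.107 q [-0.0821 -0.0114  1.9769 -0.0002  1.1795 -0.1588]
tool axes(cols)
 [[ 0.0767 -0.0034  0.997 ]
 [-0.9971  0.0001  0.0767]
 [-0.0003 -1.     -0.0034]]
zdeg 4.6 rot units [ 0.0065 -0.0066 -0.0006] | travel before rot [-0.0037  0.066   0.0043] after [-0.0037  0.066   0.0041]
zdeg 184.6 rot units [0.001  5.9934 0.0102] | travel before rot [-0.0037  0.066   0.0043] after [ 0.0037  0.066  -0.0041]
```

Small steps track well. I'll lower to z = 0.195 (lip tip at about 0.115) and check again.

Emit:
{"fn": "arm_command", "kwargs": {"steps": [{"hand": 0,"travel": [-0.004,0.03,0.004],"rotation": [0.006,-0.007,0]},{"hand": 0,"travel": [0,0.03,0],"rotation": [0,0,0]},{"hand": 0,"travel": [0,0.016,0],"rotation": [0,0,0]},{"hand": 0,"travel": [0,0,0],"rotation": [0,0,0]}]}}

```text
time: 16.38
eef_pos: [0.5225, 0.0598, 0.1955]
tcp_rot: [-0.52, 0.479, -0.479, 0.52]
contact_force: [0.3, 1.0, -2.6]
opening: 0.105
```

```bash
python3 plan.py .5224 .0595 .195 4.6;  python3 tank.py top7
python3 - <<'E'
from h import *
im,d=ctrl.read_camera('side');np.save('side7.npy',d);cv2.imwrite('pics/side7.png',cv2.resize(im[130:340,180:400],None,fx=2.8,fy=2.8,interpolation=cv2.INTER_CUBIC))
E
python3 rel.py .073 7
```

```text
t 16.38 pos [0.5225 0.0598 0.1955] F [ 0.3011  0.9754 -2.5611] op 0.105 q [-0.0792  0.0168  1.9959  0.0003  1.1289 -0.1603]
tool axes(cols)
 [[ 0.0809  0.      0.9967]
 [-0.9967  0.0003  0.0809]
 [-0.0003 -1.      0.    ]]
zdeg 4.6 rot units [-0.0001  0.0014 -0.0006] | travel before rot [ 0.0011  0.0015 -0.0004] after [ 0.0011  0.0015 -0.0004]
zdeg 184.6 rot units [-0.0009 -5.9986  0.0001] | travel before rot [ 0.0011  0.0015 -0.0004] after [-0.0011  0.0015  0.0004]
rim 409 ((0.5439091920852661, 0.0600900761783123), (0.13063783943653107, 0.1883188784122467), 4.8909196853637695)
top handle 88 x [-0.0284 -0.028  -0.0245 -0.0198 -0.0184] y [-0.0485 -0.0173] z 0.19505643473486028
top rimlip 219 x [-0.0702 -0.0681 -0.0558  0.0065  0.0096] y [-0.0494  0.003 ] z 0.14504400949526164
(array([ 0,  0,  0,  5, 39, 36, 35, 31,  4,  4,  6,  4,  5,  3,  4,  4,  4,
        5,  3, 26,  1,  0,  0]), array([-0.09 , -0.085, -0.08 , -0.075, -0.07 , -0.065, -0.06 , -0.055,
       -0.05 , -0.045, -0.04 , -0.035, -0.03 , -0.025, -0.02 , -0.015,
       -0.01 , -0.005,  0.   ,  0.005,  0.01 ,  0.015,  0.02 ,  0.025]))
top mid 91 x [-0.0738 -0.073  -0.0699  0.0072  0.0091] y [-0.0488  0.0082] z 0.1236735833358783
side handle 291 x [-0.0418 -0.0386 -0.025  -0.0105 -0.0062] y [-0.0272  0.0512] z 0.1935163764490414
side rimlip 356 x [-0.0708 -0.0679 -0.0499  0.0059  0.0082] y [-0.0484  0.0533] z 0.14396336468467852
(array([ 0,  0,  0, 16, 45, 38, 49, 30, 11, 14,  9, 12, 15, 20, 11,  7,  8,
        6, 12, 53,  0,  0,  0]), array([-0.09 , -0.085, -0.08 , -0.075, -0.07 , -0.065, -0.06 , -0.055,
       -0.05 , -0.045, -0.04 , -0.035, -0.03 , -0.025, -0.02 , -0.015,
       -0.01 , -0.005,  0.   ,  0.005,  0.01 ,  0.015,  0.02 ,  0.025]))
side mid 321 x [-0.0743 -0.0715 -0.0246  0.007   0.0081] y [-0.0489  0.0527] z 0.12541577509847718
```

View pics/side7.png

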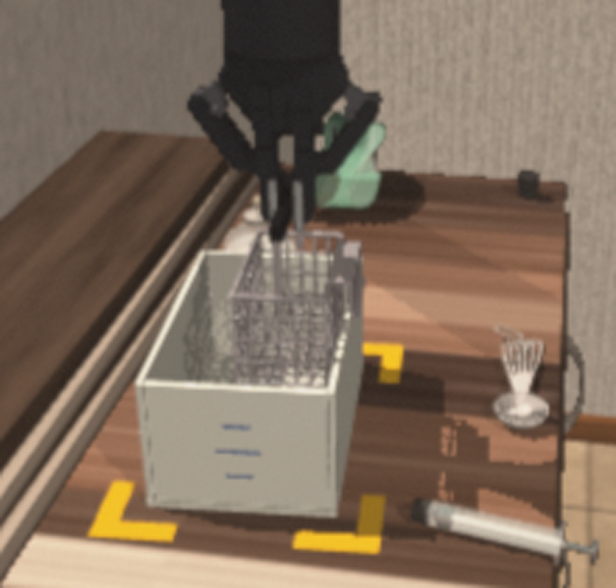

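Emit:
{"fn": "arm_command", "kwargs": {"steps": [{"hand": 0,"travel": [0,0.025,0],"rotation": [0,0,0]},{"hand": 0,"travel": [0,0.025,0],"rotation": [0,0,0]},{"hand": 0,"travel": [0,0.02,0],"rotation": [0,0,0]},{"hand": 0,"travel": [0,0,0],"rotation": [0,0,0]}]}}

```text
time: 16.98
eef_pos: [0.5231, 0.0597, 0.174]
tcp_rot: [-0.519, 0.479, -0.48, 0.52]
contact_force: [0.3, 0.4, -2.6]
opening: 0.107
```

```bash
python3 plan.py .5224 .0595 .165 4.6
```

```text
t 16.98 pos [0.5231 0.0597 0.174 ] F [ 0.32    0.3538 -2.6195] op 0.107 q [-0.0793  0.0431  2.0116  0.0003  1.085  -0.1604]
tool axes(cols)
 [[ 0.0809  0.002   0.9967]
 [-0.9967  0.0001  0.0809]
 [ 0.0001 -1.      0.002 ]]
zdeg 4.6 rot units [-0.0038  0.0013  0.0001] | travel before rot [ 0.0005  0.0301 -0.0024] after [ 0.0005  0.0301 -0.0023]
zdeg 184.6 rot units [ 0.0002 -5.9987  0.006 ] | travel before rot [ 0.0005  0.0301 -0.0024] after [-0.0005  0.0301  0.0023]
```

Emit:
{"fn": "arm_command", "kwargs": {"steps": [{"hand": 0,"travel": [0,0.02,-0.002],"rotation": [-0.004,0,0]},{"hand": 0,"travel": [0,0.02,-0.001],"rotation": [0,0,0]},{"hand": 0,"travel": [0,0.016,0],"rotation": [0,0,0]},{"hand": 0,"travel": [0,0,0],"rotation": [0,0,0]}]}}

```text
time: 17.48
eef_pos: [0.5222, 0.0596, 0.1561]
tcp_rot: [0.52, -0.479, 0.479, -0.52]
contact_force: [0.5, -1.5, -2.9]
opening: 0.108
```

```bash
python3 plan.py .5224 .0595 .153 4.6
python3 - <<'E'
from h import *
im,d=ctrl.read_camera('side');np.save('side8.npy',d);cv2.imwrite('pics/side8.png',cv2.resize(im[130:340,180:400],None,fx=2.8,fy=2.8,interpolation=cv2.INTER_CUBIC))
E
```

```text
t 17.48 pos [0.5222 0.0596 0.1561] F [ 0.481  -1.5164 -2.8937] op 0.108 q [-0.0794  0.0656  2.0244 -0.0001  1.0518 -0.1603]
tool axes(cols)
 [[ 0.0808 -0.0002  0.9967]
 [-0.9967 -0.0001  0.0808]
 [ 0.0001 -1.     -0.0002]]
zdeg 4.6 rot units [0.0004 0.0012 0.0001] | travel before rot [0.0005 0.0102 0.0007] after [0.0005 0.0102 0.0007]
zdeg 184.6 rot units [ 0.0002 -5.9988 -0.0007] | travel before rot [0.0005 0.0102 0.0007] after [-0.0005  0.0102 -0.0007]
```

View pics/side8.png

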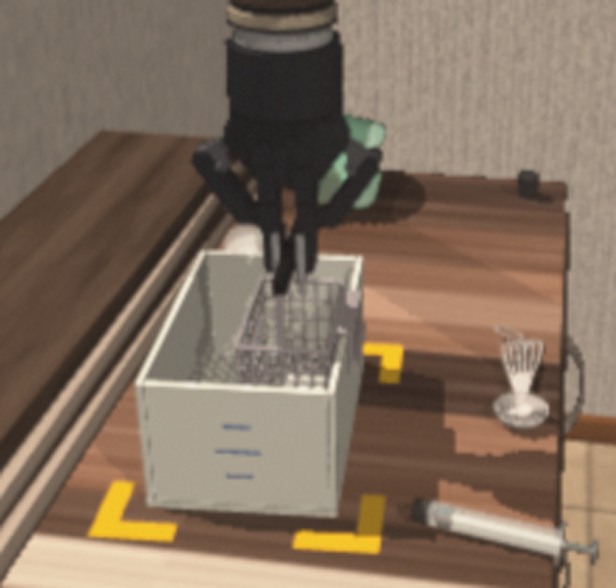

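Lip is over the wall. Lower in 1–1.5 mm steps until the force shows contact.

Emit:
{"fn": "arm_command", "kwargs": {"steps": [{"hand": 0,"travel": [0,0.006,0],"rotation": [0,0,0]},{"hand": 0,"travel": [0,0.004,0],"rotation": [0,0,0]},{"hand": 0,"travel": [0,0,0],"rotation": [0,0,0]}]}}

```text
time: 17.9
eef_pos: [0.5228, 0.0596, 0.1538]
tcp_rot: [-0.519, 0.479, -0.48, 0.52]
contact_force: [-0.6, 0.5, -2.2]
opening: 0.107
```

Emit:
{"fn": "arm_command", "kwargs": {"steps": [{"hand": 0,"travel": [0,0.005,0],"rotation": [0,0,0]},{"hand": 0,"travel": [0,0,0],"rotation": [0,0,0]}]}}

```text
time: 18.15
eef_pos: [0.5229, 0.0596, 0.1523]
tcp_rot: [-0.519, 0.479, -0.48, 0.52]
contact_force: [-0.3, 0.4, -2.1]
opening: 0.104
```

Emit:
{"fn": "arm_command", "kwargs": {"steps": [{"hand": 0,"travel": [0,0.004,0],"rotation": [0,0,0]},{"hand": 0,"travel": [0,0,0],"rotation": [0,0,0]}]}}

```text
time: 18.4
eef_pos: [0.5235, 0.0596, 0.1521]
tcp_rot: [-0.519, 0.478, -0.48, 0.52]
contact_force: [-0.3, 0.1, -1.8]
opening: 0.108
```

Emit:
{"fn": "arm_command", "kwargs": {"steps": [{"hand": 0,"travel": [0,0.004,0],"rotation": [0,0,0]},{"hand": 0,"travel": [0,0,0],"rotation": [0,0,0]}]}}

```text
time: 18.65
eef_pos: [0.5238, 0.0597, 0.1518]
tcp_rot: [-0.519, 0.478, -0.48, 0.521]
contact_force: [-1.4, -0.1, -0.3]
opening: 0.107
```

Emit:
{"fn": "arm_command", "kwargs": {"steps": [{"hand": 0.16,"travel": [0,0,0],"rotation": [0,0,0]},{"hand": 0.22,"travel": [0,0,0],"rotation": [0,0,0]},{"hand": 0.3,"travel": [0,0,0],"rotation": [0,0,0]},{"hand": 0.4,"travel": [0,0,0],"rotation": [0,0,0]},{"hand": 0.5,"travel": [0,0,0],"rotation": [0,0,0]},{"hand": 0.6,"travel": [0,0,0],"rotation": [0,0,0]},{"hand": 0.6,"travel": [0,0,0],"rotation": [0,0,0]}]}}

```text
time: 19.52
eef_pos: [0.5244, 0.0595, 0.1518]
tcp_rot: [-0.519, 0.478, -0.481, 0.521]
contact_force: [-0.6, -0.6, 0.5]
opening: 0.603
```

```bash
python3 plan.py .5240 .0595 .25 4.6
python3 - <<'E'
from h import *
im,d=ctrl.read_camera('side');np.save('side9.npy',d);cv2.imwrite('pics/side9.png',cv2.resize(im[130:340,180:400],None,fx=2.8,fy=2.8,interpolation=cv2.INTER_CUBIC))
E
```

```text
t 19.52 pos [0.5244 0.0595 0.1518] F [-0.5965 -0.6274  0.5116] op 0.603 q [-0.0794  0.0733  2.0251 -0.0001  1.0374 -0.1603]
tool axes(cols)
 [[ 0.0809  0.0058  0.9967]
 [-0.9967 -0.0005  0.0809]
 [ 0.001  -1.      0.0057]]
zdeg 4.6 rot units [-0.011   0.0013  0.0019] | travel before rot [ 0.0002 -0.3273  0.0006] after [-0.0001 -0.3273 -0.0013]
zdeg 184.6 rot units [ 0.0029 -5.9987  0.0172] | travel before rot [ 0.0002 -0.3273  0.0006] after [ 0.0001 -0.3273  0.0013]
```

View pics/side9.png

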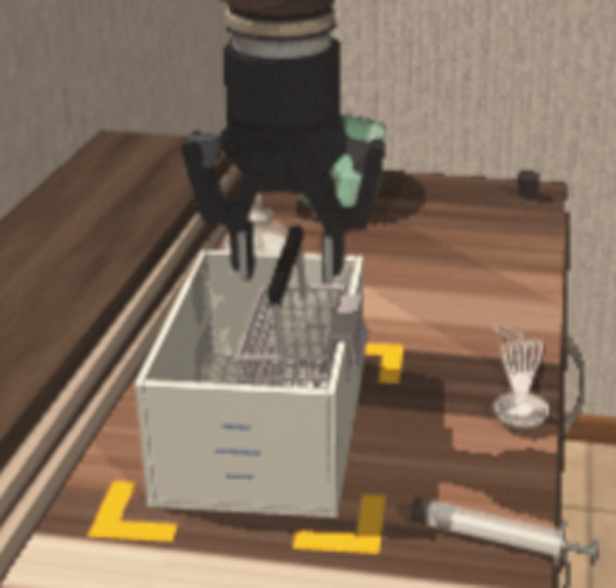

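Emit:
{"fn": "arm_command", "kwargs": {"steps": [{"hand": 0.6,"travel": [0,-0.04,0],"rotation": [0,0,0]},{"hand": 0.6,"travel": [0,-0.08,0],"rotation": [0,0,0]},{"hand": 0.6,"travel": [0,-0.1,0],"rotation": [0,0,0]},{"hand": 0.6,"travel": [0,-0.15,0],"rotation": [0,0,0]},{"hand": 0.6,"travel": [0.15,-0.05,0],"rotation": [0,0,0]},{"hand": 0.6,"travel": [0.2,0,0],"rotation": [0,0,0]},{"hand": 0.6,"travel": [0.2,0,0],"rotation": [0,0,0]},{"hand": 0.6,"travel": [0.2,0,0],"rotation": [0,0,0]},{"hand": 0.6,"travel": [0.2,0,0],"rotation": [0,0,0]},{"hand": 0.6,"travel": [0,0,0],"rotation": [0,0,0]},{"hand": 0.6,"travel": [0,0,0],"rotation": [0,0,0]}]}}

```text
time: 20.95
eef_pos: [0.5491, -0.2325, 0.2943]
tcp_rot: [-0.518, 0.472, -0.485, 0.524]
contact_force: [-0.4, 0.1, -0.6]
opening: 0.603
```

```bash
python3 tank.py top10
python3 - <<'E'
from h import *
im,d=ctrl.read_camera('side');np.save('side10.npy',d);cv2.imwrite('pics/side10.png',cv2.resize(im[130:340,180:400],None,fx=2.8,fy=2.8,interpolation=cv2.INTER_CUBIC))
E
python3 rel.py .030 10
python3 - <<'E'
from fitm import *
im=cv2.imread('pics/top10.png');ex=np.zeros(im.shape[:2],bool);ex[138:206,206:290]=1
r=fit(im,ex);print('marks',r.x[:2],np.degrees(r.x[2]))
W=cloud('top',np.load('top10.npy'))
for t in('lamp','goggles'):
    m=np.load(f'm_top_{t}.npy');W0=cloud('top',np.load('top0.npy'));print(t,np.nanmedian(W0[m],0),np.nanmedian(W[m],0))
E
```

```text
rim 1108 ((0.5415095686912537, 0.061137277632951736), (0.13741585612297058, 0.19113004207611084), 4.625871181488037)
top handle 251 x [-0.0256 -0.0251 -0.0214 -0.0167 -0.0154] y [-0.0482  0.0494] z 0.14869021220194423
top rimlip 383 x [-0.0707 -0.0682 -0.0596 -0.0182  0.0076] y [-0.0507  0.051 ] z 0.10166419350525013
(array([  0,   0,   0,  16,  69, 101,  72,  48,   7,   6,   4,   3,  12,
         6,   3,   2,   3,   2,   7,  22,   0,   0,   0]), array([-0.09 , -0.085, -0.08 , -0.075, -0.07 , -0.065, -0.06 , -0.055,
       -0.05 , -0.045, -0.04 , -0.035, -0.03 , -0.025, -0.02 , -0.015,
       -0.01 , -0.005,  0.   ,  0.005,  0.01 ,  0.015,  0.02 ,  0.025]))
top mid 196 x [-0.0761 -0.0746 -0.0648  0.006   0.0074] y [-0.0495  0.0509] z 0.07967375406444055
side handle 178 x [-0.0264 -0.0261 -0.0228 -0.0181 -0.0168] y [-0.0432  0.0523] z 0.1482295924907485
side rimlip 307 x [-0.0713 -0.0691 -0.058  -0.0244 -0.0105] y [-0.0492  0.0525] z 0.1017609526971312
(array([ 0,  0,  0, 20, 56, 60, 56, 28,  9,  8, 11,  6, 20, 22,  4,  4,  0,
        1,  1,  1,  0,  0,  0]), array([-0.09 , -0.085, -0.08 , -0.075, -0.07 , -0.065, -0.06 , -0.055,
       -0.05 , -0.045, -0.04 , -0.035, -0.03 , -0.025, -0.02 , -0.015,
       -0.01 , -0.005,  0.   ,  0.005,  0.01 ,  0.015,  0.02 ,  0.025]))
side mid 325 x [-0.0765 -0.0739 -0.0353  0.0052  0.0062] y [-0.0496  0.0532] z 0.08042339398961235
marks [0.5442 0.0635] 4.955882164383466
lamp [ 0.6103 -0.192   0.0353] [ 0.4738 -0.1465  0.576 ]
goggles [ 0.5549 -0.3659  0.0693] [ 0.4621 -0.2314  0.5664]
```

View pics/side10.png

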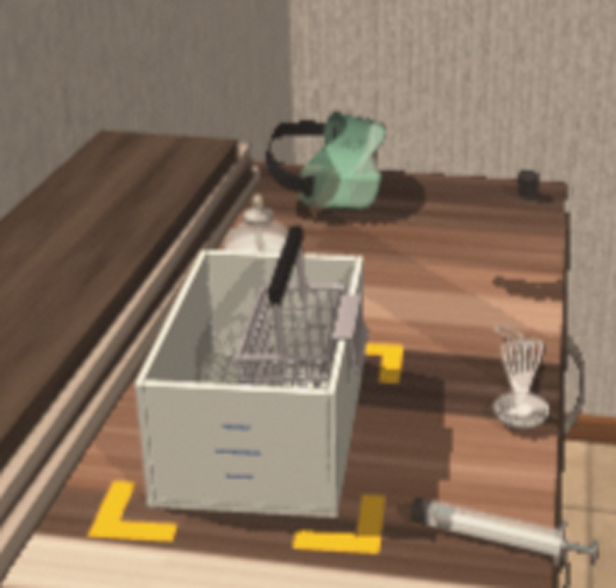

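View pics/top10z.png

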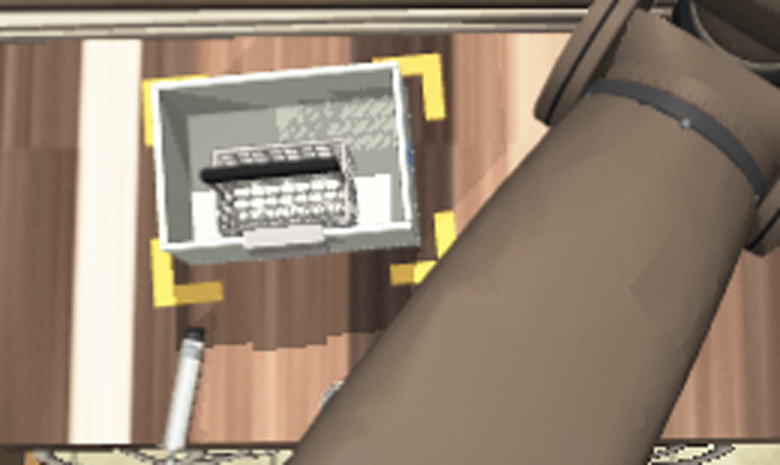

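Run:
```python
from h import *
a=cloud('side',np.load('side0.npy'));b=cloud('side',np.load('side10.npy'))
for t in('lamp','goggles'):
    m=np.load(f'm_side_{t}.npy');print(t,np.nanmedian(a[m],0),np.nanmedian(b[m],0))
print(ctrl.get_state()['time'],ctrl.sign_off())
```

```text
lamp [ 0.6097771  -0.17372328  0.02983374] [ 0.59441197 -0.16652094  0.05753533]
goggles [ 0.56459108 -0.32463719  0.04760578] [ 0.56466191 -0.32384622  0.04751754]
the job is handed in; nothing more can be done
21.05 None
```

The job is done and handed in at about 21 s of the 62 s allowed. The tank stands squarely inside the yellow marks, and the basket hangs inside it on the robot-side long wall.

- **Tank:** I pinched its end wall and slid it at constant height, with about 2–3 N of horizontal force. With nothing in the way of the camera, its centre measured about 1 mm from the marks' centre and its yaw was within 0.1°. After hanging the basket it measured 4.6°. The final refit of the marks read 4.96°, but the tank hid part of that view.
- **Basket:** I picked it up by the handle, corrected a 3 mm offset seen in the camera, and lowered it in small steps until the wall took its weight. I then opened the fingers slowly. After release the handle top was at a height of 149 mm. That puts the underside roughly 26 mm above the chest top, against a 5 mm tank floor. The lip bridge sits over the rim with a slight lean.
- **Goggles:** these read the same to within 1 mm before and after.
- **Lamp:** the last automatic check disagreed, with a different median position. From the side the tank and basket now cover part of the lamp, and from above the arm covered it in the last view. It looked unmoved in the earlier clear top view and in the last side picture, and the arm made no contact there. Its position is judged from the pictures, not a measurement.

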